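# Wedge the rocking base frame

### The arm

A 7-joint arm with a two-finger parallel gripper is mounted at the origin on a cart in front of the work surface, level with it; the furniture and walls round the work are solid. World frame = base frame: x ahead of the robot, y to its left, z up, the work surface at z = 0. Lengths are in m, angles in rad, forces in N, time in s.
With the tool pointing down it reaches from about 0.4 to 0.875 m from the base axis. Payload 6.5 kg.
Tool frame: the origin (TCP) lies on the centre line of the jaws, within the pads' length; the fingertips stand 19 mm ahead of it and the grasp point (between the pads) is the TCP (tip_reach is the z of the fingertips in the tool frame, in m); z points along the fingers, y is the line along which they close (so a half turn about z gives the same grasp; the last joint's range is limited). The gripper opens to 88 mm and grips with 3 to 60 N. Pads are 18 mm wide; open, the fingers measure 123 mm over their backs; the gripper's body (75 mm by 187 mm) begins 45 mm behind the grasp point.
Start: joints at [1.039, 0.536, -0.004, 1.538, 0.003, 1.067, -0.071], TCP at [0.292, -0.581, 0.258] pointing down, gripper open.
Joint ranges: [-2.7, 2.7], [-0.37, 2.16], [-1.27, 1.26], [0.24, 2.4], [-1.31, 4.45], [0.19, 1.91], [-2.76, 2.76]. Speed limits (rad/s): [2.39, 2.39, 3.14, 3.14, 3.14, 3.14, 3.14].

### API

Orientations are given as a rotation vector (axis times angle).
In Python, from workcell import get_state, snapshot, camera_model, close_job, tip_reach gives the robot as it stands.
- The arm moves only by the shell command python3 -m pendant 'ROWS' [FORCE]. ROWS is JSON, a list of rows, each an object with "delta_rot": the turn, a rotation vector about the tool's x, y, z scaled (see below), a list of three; "travel": the shift along the tool's x, y, z scaled (see below), a list of three; "jaw": the opening, from 0 (shut) to 1 (fully open). In form: [{"delta_rot": [rx, ry, rz], "travel": [x, y, z], "jaw": jaw}, ...]. A call has 1 to 5 rows; each row is the pose to reach, as a shift and turn from the pose commanded when the call began, along the tool's axes at that moment; what a row does not reach only later rows make up. The controller multiplies each number of a shift by 250 mm and each number of a turn by 1.5 rad. A row lasts 1/8 s, in which the tool goes at most 62.5 mm and 10.7 degrees, less where a joint would pass 70% of its speed; a pose out of reach is approached as far as the arm can. A call with a number of a shift or a turn outside -1 to 1 is refused whole. A call with a gripper value outside its range is refused whole. The fingers move at their own pace and stop on an object; FORCE is the grip in N (left out, the last holds). Time passes only in rows, so rows that repeat a pose let the fingers close. It gives the time, the measured TCP pose, the force, the opening and the grip force at its end, in the units of the state.
- get_state(): the state, without advancing time (a new reading comes with each control period).
- snapshot(name): name is "side" or "top" or "wrist"; returns the picture (420x560x3 uint8, red, green, blue); there is no depth.
- camera_model(name): a dict with "fx", "fy", "cx", "cy" (pixels), "D" ([k1, k2, p1, p2, k3] as OpenCV has them; the pictures are not rectified), "xyz" and "attitude" of the camera in the world. Camera axes: x right, y up, looking along -z (the intrinsics and any distortion apply to the point x, -y, -z); pixel columns grow to the right and rows downward; lengths in m; the calibration is good to about 2 mm. A picture is of the moment at which its call begins: read the wrist's pose just before it. camera_model takes no time and is no camera call; for the wrist camera it gives the pose at the moment of the call.
- close_job(): hands the job in; it is judged then, once.
The state is a dict: "t": time; "joint_pos": joint angles; "qd": joint speeds; "joint_efforts": joint torques, N m; "position": TCP position; "tcp_rot": TCP orientation; "contact_force": force on the tool from outside, world axes, zero at the start; "moment": the same for the moment, N m; "grip_width": finger opening in m; "gripper_force": force on a finger pad.
Only numpy, scipy, OpenCV 4.12 (cv2) and the standard library are available. Lean on these libraries where they do the work, as an engineer would, in place of code of your own. Each camera call takes 0.05 s, during which the arm holds its last target. There are 200 camera calls.

### The job

The small welded base frame rocks because its leg nearest the wedge is too short. Push the steel wedge along the table, thin end first, under that short leg's foot until it just takes the load and the frame neither rocks nor gets jacked up, then press firmly down on the frame's corner above that foot to prove that it no longer gives, and move clear. Only push and press, lifting nothing; do not shove the frame along, and leave the other things where they lie.

Things in the scene. Friction and masses are not known exactly. Their poses are not given: they have to be found in the camera images.
- frame: Low welded frame of 30 mm square steel tube, loose, 3.1 kg: 160 mm (its x) by 180 mm (its y), rail top 60 mm up, on legs with 30 mm square feet at x = +-65, y = +-75 mm; a rusty flanged bearing housing (144 mm up) sits on its +x, +y part. Origin: midway between the feet at the soles of the three long legs, on the table, z up. It stands level on those three.
- short_foot (a point): Point of the frame below the middle of the short leg's 30 x 30 mm foot (x -65, y -75 mm in the frame), at the level of the long legs' soles. This foot hangs 4 to 8 mm above the table (differs each time, not reported). The wedge goes in along the frame's +y, under the foot's outer edge 15 mm before this point.
- press_corner (a point): Middle of the top of the 30 mm wide tube straight above the short leg (x -65, y -75, z 60 mm in the frame), the place to press; bare steel 15 mm all round. Unsupported, 4 to 6 N down here tips the frame until the foot meets what lies below, and it tips back when let go. A firm test is 8 to 20 N.
- wedge: Loose bright steel taper wedge, 110 mm long (its x), 44 mm wide, 0.36 kg, 17 mm thick at the heel (-x) falling evenly to 2 mm at the tip (+x): 1 mm in 7.3 mm; a hole near the heel. Origin: centre of its flat underside, z up. Its tip faces the short foot, 15 to 40 mm short of it and up to 12 mm and 7 degrees askew. Self-locking: it stays where it is left.
- wedge_tip (a point): Middle of the wedge's thin edge, at table level (+55 mm along the wedge's x).
- wedge_heel (a point): Middle of the wedge's upright heel face, 44 mm wide and 17 mm high, 8 mm above the table (-55 mm along its x): the face to push. The wedge slides with 1.5 to 3 N; once it meets the foot the push rises steeply: 6 to 10 N seats it well, beyond some 15 N it lifts that corner or shoves the whole frame along.

How it is judged:
By the outcome, as a careful person would: the job done as asked, in the order asked, and still so for the second after the job is handed in, with the robot touching nothing.
It also fails if it takes over 45 s, if anything falls off the work surface, if the arm or the gripper's body presses on something with over 40 N, if the wrist force passes 120 N, or if a joint passes its speed limit or range.

## Working session

There is one attempt and no reset: what is moved stays moved. The work goes in short steps, Python scripts to look and compute and a shell command to move; the robot and the scene stay as the last step left them, time stands still between calls to the robot, and variables do not carry over. Pictures are saved under pics/ and viewed, at most 10 in all, crops included, and the job is handed in when it is done.

```bash
mkdir -p pics
cat > h.py <<'E'
import numpy as np, cv2
from scipy.spatial.transform import Rotation as R
from workcell import get_state, snapshot, camera_model, close_job, tip_reach
def rot(c):
    a=np.array(c["attitude"],float)
    return a if a.shape==(3,3) else (R.from_rotvec(a).as_matrix() if a.size==3 else R.from_quat(a).as_matrix())
def ray(c,uv):
    K=np.array([[c["fx"],0,c["cx"]],[0,c["fy"],c["cy"]],[0,0,1]])
    p=cv2.undistortPoints(np.array(uv,float).reshape(-1,1,2),K,np.array(c["D"],float)).reshape(-1,2)
    d=np.c_[p[:,0],-p[:,1],-np.ones(len(p))]
    return np.array(c["xyz"]),d@rot(c).T
def plane(c,uv,z):
    o,d=ray(c,uv); return o+d*((z-o[2])/d[:,2])[:,None]
def proj(c,P):
    q=(np.atleast_2d(P)-np.array(c["xyz"]))@rot(c); q=q*[1,-1,-1]
    K=np.array([[c["fx"],0,c["cx"]],[0,c["fy"],c["cy"]],[0,0,1]])
    return cv2.projectPoints(q,np.zeros(3),np.zeros(3),K,np.array(c["D"],float))[0].reshape(-1,2)
def save(n,im,s=1):
    cv2.imwrite(n,cv2.resize(im[:,:,::-1],None,fx=s,fy=s))
E
python3 - <<'E'
from h import *
print(get_state(),tip_reach)
for n in("top","side"):
    print(n,camera_model(n)); save(f"pics/{n}0.png",snapshot(n))
E
```

```text
{'t': 0.0, 'joint_pos': array([ 1.03877274,  0.53717476, -0.00442752,  1.538846  ,  0.00262306,
        1.06721978, -0.07120642]), 'qd': array([ 8.95571077e-05,  2.20841110e-04, -1.29656379e-04,  8.53484804e-04,
        5.58887559e-04, -1.22302165e-04, -5.39150184e-04]), 'joint_efforts': array([ 3.79342946e-04, -5.70988691e+01,  9.91172343e-01, -2.51608104e+01,
       -5.61419560e-02,  1.78829877e-02,  1.63468681e-04]), 'position': array([ 0.29168404, -0.58026492,  0.25684413]), 'tcp_rot': array([-3.05522455e+00, -7.24859101e-01,  8.16704472e-04]), 'contact_force': array([-0.18036672,  0.0053718 , -0.32335644]), 'moment': array([ 0.03851559, -0.01060267,  0.06846208]), 'gripper_force': 0.0, 'grip_width': 0.08837114088945826} 0.019
top {'fx': 539.3829108468059, 'fy': 539.3829108468059, 'cx': 285.7839482912227, 'cy': 203.38451365233243, 'D': array([-0.19380759,  0.        ,  0.        ,  0.        ,  0.        ]), 'xyz': array([ 0.48229092, -0.20824318,  0.96448695]), 'attitude': array([ 0.04948918, -0.03188121, -1.54712484])}
side {'fx': 464.8806075955145, 'fy': 464.8806075955145, 'cx': 277.69770634972275, 'cy': 207.9431252971108, 'D': array([-0.0832942,  0.       ,  0.       ,  0.       ,  0.       ]), 'xyz': array([0.25243121, 0.41527875, 0.57580731]), 'attitude': array([ 0.24783148, -1.23756769, -2.46787868])}
```

View pics/top0.png

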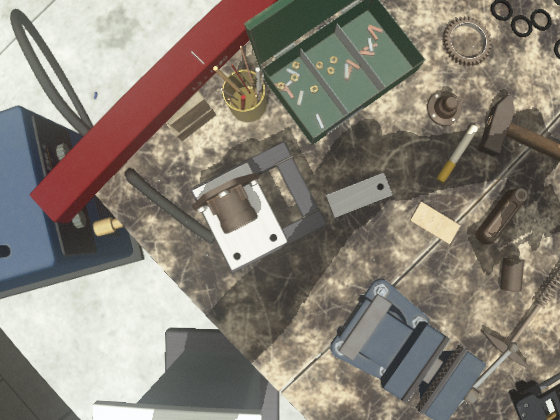

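View pics/side0.png

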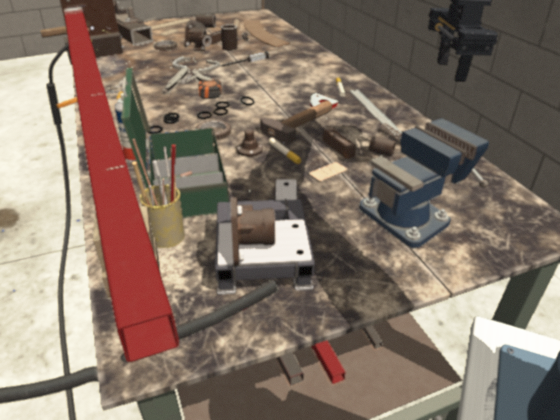

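Top view: the frame with housing is at about (258,205). The wedge is at about (358,196), with its tip at the left near (328,203) and its hole and heel at the right near (388,187). A crop will give the corners more closely.

Run:
```python
from h import *
im=snapshot("top"); cv2.imwrite("pics/top_raw.png",im[:,:,::-1])
save("pics/topc.png",im[130:290,180:400],3.6)
```

```text
(no output)
```

View pics/topc.png

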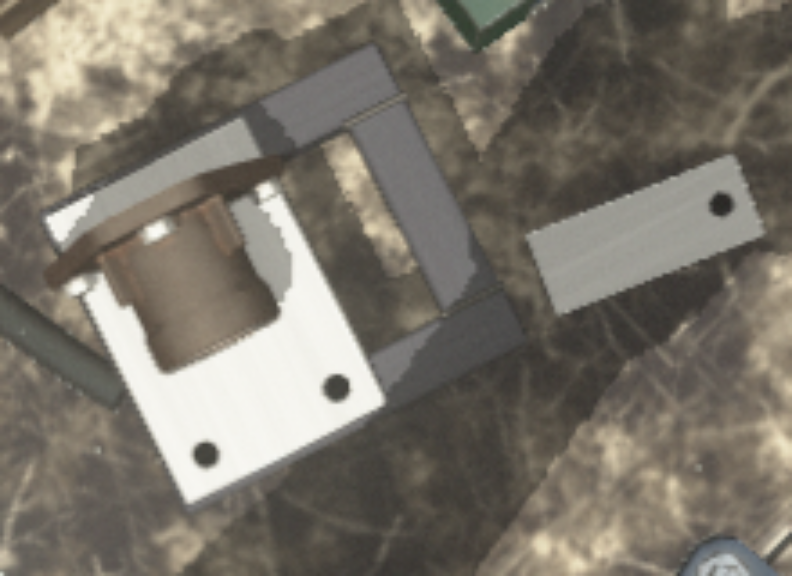

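The short leg is at the lower-right rail corner, crop (525,338). The wedge's tip edge runs (528,237) to (560,314) and its heel edge (735,155) to (765,232).

Run:
```python
from h import *
c=camera_model("top")
px=lambda L:np.array(L)/3.6+[180,130]-[0.36,0.36]
F=plane(c,px([(375,44),(525,338),(190,505),(45,215)]),.06)[:,:2]
F[2:]=F[2:]
print("rail",F, [np.linalg.norm(F[i]-F[i-1]) for i in range(4)])
W=np.r_[plane(c,px([(528,237),(560,314)]),.002),plane(c,px([(735,155),(765,232)]),.017)][:,:2]
print("wedge",W,np.linalg.norm(W[0]-W[1]),np.linalg.norm(W[2]-W[3]))
tip=W[:2].mean(0);heel=W[2:].mean(0);d=tip-heel
print("tip",tip,"heel",heel,np.linalg.norm(d),np.degrees(np.arctan2(d[1],d[0])))
x=F[0]-F[1]; a=np.degrees(np.arctan2(x[1],x[0]))+90; y=F[3]-F[0]; b=np.degrees(np.arctan2(y[1],y[0]))
print("yaw y axis",a,b)
yd=np.array([np.cos(np.radians((a+b)/2)),np.sin(np.radians((a+b)/2))]); xd=np.array([yd[1],-yd[0]])
sf=F[1]+15*xd/1000+15*yd/1000
print("sf",sf,"yd",yd,"tip in foot frame x,y mm",(tip-sf)@xd*1e3,(tip-sf)@yd*1e3,"heel",(heel-sf)@xd*1e3,(heel-sf)@yd*1e3)
s=get_state();print(R.from_rotvec(s["tcp_rot"]).as_matrix().round(3))
```

```text
rail [[ 0.63345281 -0.19171012]
 [ 0.49693069 -0.26485368]
 [ 0.41536333 -0.11059512]
 [ 0.5493594  -0.03826691]] [np.float64(0.17497577364145342), np.float64(0.15488147182259113), np.float64(0.17449624371373573), np.float64(0.1522705380110615)]
wedge [[ 0.54806079 -0.26897082]
 [ 0.51015806 -0.28562665]
 [ 0.58993366 -0.36953634]
 [ 0.55226317 -0.384895  ]] 0.04140088788613385 0.04068112807208141
tip [ 0.52910943 -0.27729873] heel [ 0.57109841 -0.37721567] 0.1083811277299537 112.79404153246308
yaw y axis 118.18077844335593 118.72461588953763
sf [ 0.50297235 -0.24451903] yd [-0.47643305  0.87921075] tip in foot frame x,y mm 7.362661124459398 -41.27283818779802 heel -3.3239019395413267 -149.12582246684184
[[ 0.893  0.449 -0.001]
 [ 0.449 -0.893  0.001]
 [-0.    -0.001 -1.   ]]
```

```bash
R5='{"delta_rot":[0,0,-0.6],"travel":[0.8,-0.09,0],"jaw":0}'; python3 -m pendant '[{"delta_rot":[0,0,-0.6],"travel":[0.8,-0.09,0],"jaw":0},{"delta_rot":[0,0,-0.6],"travel":[0.8,-0.09,0],"jaw":0},{"delta_rot":[0,0,-0.6],"travel":[0.8,-0.09,0],"jaw":0},{"delta_rot":[0,0,-0.6],"travel":[0.8,-0.09,0],"jaw":0},{"delta_rot":[0,0,-0.6],"travel":[0.8,-0.09,0],"jaw":0}]' 20
cat >> h.py <<'E'
def go(p,yaw_x):
    "travel and turn (scaled) to put TCP at p with tool x at world yaw yaw_x (deg), tool down"
    s=get_state(); M=R.from_rotvec(s["tcp_rot"])
    a=np.radians(yaw_x); T=np.array([[np.cos(a),np.sin(a),0],[np.sin(a),-np.cos(a),0],[0,0,-1]]).T
    T=np.array([[np.cos(a),np.sin(a),0],[np.sin(a),-np.cos(a),0],[0,0,-1]]).T
    d=M.inv().apply(np.array(p)-s["position"])
    print("travel",(d/.25).round(4),"rot",((M.inv()*R.from_matrix(T)).as_rotvec()/1.5).round(4),"pos",s["position"].round(4),"F",s["contact_force"].round(2),"t",s["t"],"q",s["joint_pos"].round(2))
E
python3 - <<'E'
from h import *
go([.575,-.39,.25],118.45)
E
```

```text
t: 0.78
position: [0.4624, -0.4688, 0.2573]
tcp_rot: [-2.427, -1.993, -0.002]
contact_force: [-0.8, 0.3, -0.1]
grip_width: 0.0404
gripper_force: 0.0
travel [0.3969 0.3804 0.0298] rot [ 3.000e-04 -8.000e-04 -4.617e-01] pos [ 0.4624 -0.4688  0.2573] F [-0.84  0.28 -0.06] t 0.775 q [ 0.89  0.57 -0.24  1.5   0.14  1.09  0.42]
```

```bash
python3 -m pendant '[{"delta_rot":[0,0,-0.4617],"travel":[0.397,0.38,0.03],"jaw":0},{"delta_rot":[0,0,-0.4617],"travel":[0.397,0.38,0.03],"jaw":0},{"delta_rot":[0,0,-0.4617],"travel":[0.397,0.38,0.03],"jaw":0},{"delta_rot":[0,0,-0.4617],"travel":[0.397,0.38,0.03],"jaw":0},{"delta_rot":[0,0,-0.4617],"travel":[0.397,0.38,0.03],"jaw":0}]'
python3 - <<'E'
from h import *
go([.575,-.39,.25],118.45)
c=camera_model("wrist"); im=snapshot("wrist"); np.save("w1.npy",im); import pickle; pickle.dump(c,open("w1.pkl","wb"))
print(c["xyz"],c["fx"],c["D"]); 
for p in [(.57,-.377,.017),(.529,-.277,.002),(.4955,-.2658,.06),(.62,-.2,.06)]: print(p,proj(c,p))
save("pics/w1.png",im,1.4)
E
```

```text
t: 1.4
position: [0.5735, -0.3929, 0.2496]
tcp_rot: [-1.621, -2.69, -0.0]
contact_force: [-1.2, 0.0, -1.1]
grip_width: 0.0006
gripper_force: 0.0
travel [ 0.0076  0.0108 -0.0014] rot [-0.0002 -0.0006 -0.0068] pos [ 0.5735 -0.3929  0.2496] F [-1.15  0.05 -1.15] t 1.4 q [ 0.79  0.66 -0.4   1.39  0.27  1.15  0.84]
[ 0.5345255  -0.31894592  0.37653501] 357.76125758637716 [-0.04916795  0.          0.          0.          0.        ]
(0.57, -0.377, 0.017) [[273.0217256  164.51309869]]
(0.529, -0.277, 0.002) [[284.03296449  51.69857892]]
(0.4955, -0.2658, 0.06) [[256.61833037   9.04897123]]
(0.62, -0.2, 0.06) [[432.26471114  11.2183301 ]]
```

View pics/w1.png

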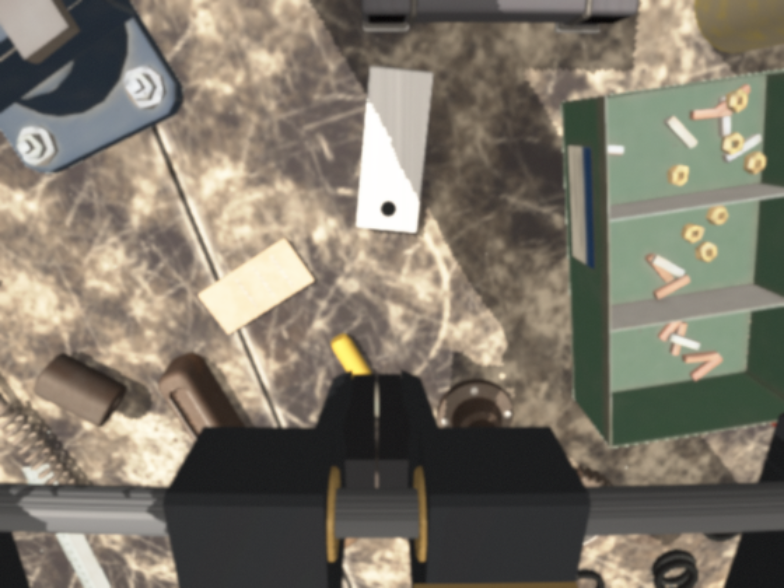

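Wrist view (1.4x): the wedge's tip edge runs (370,67) to (434,71) and its heel edge (357,228) to (417,233). The short foot spans columns 363 to 410 at row 28, and the other near foot 555 to 603. The green box wall is to the right.

Run:
```python
from h import *
import pickle
c=pickle.load(open("w1.pkl","rb")); ct=camera_model("top")
im=np.load("w1.npy"); save("pics/w1c.png",im[0:60,240:450],3.6)
P=lambda L,z:plane(c,np.array(L,float)/1.4-.15,z)[:,:2]
tip=P([(370,67),(434,71)],.002); heel=P([(357,228),(417,233)],.017)
print("tip",tip.mean(0),np.linalg.norm(tip[0]-tip[1]),"heel",heel.mean(0),np.linalg.norm(heel[0]-heel[1]))
d=tip.mean(0)-heel.mean(0);print("len",np.linalg.norm(d),"yaw",np.degrees(np.arctan2(d[1],d[0])))
f=P([(363,29),(410,29)],.006); g=P([(555,29),(604,29)],.0)
print("feet",f,g); m=g.mean(0)-f.mean(0); print(np.linalg.norm(m),np.degrees(np.arctan2(m[1],m[0])))
y=np.array([np.cos(np.radians(118.45)),np.sin(np.radians(118.45))]);x=np.array([y[1],-y[0]])
o=f.mean(0)+15e-3*y
for n,q in [("tip",tip.mean(0)),("heel",heel.mean(0)),("box",plane(ct,[[315,142]],.07)[0,:2]),("boxR",P([(565,100)],.07)[0]),("boxfar",P([(610,440)],.07)[0]),("vise",plane(ct,[[375,280]],.0)[0,:2]),("vise2",plane(ct,[[443,345]],.08)[0,:2]),("railtopcorner",np.array([.4969,-.2648]))]: print(n,((q-o)@x*1e3).round(1),((q-o)@y*1e3).round(1))
print("o",o)
```

```text
tip [ 0.53043605 -0.27359061] 0.04424288720277635 heel [ 0.57293986 -0.37541624] 0.04363958145114979
len 0.11034053473060831 yaw 112.65651638128897
feet [[ 0.49544315 -0.26437096]
 [ 0.5232235  -0.24966763]] [[ 0.61026764 -0.20126303]
 [ 0.64004645 -0.18471896]]
0.1323433317782158 28.93417659407383
tip 10.7 -39.6
heel -0.5 -149.4
box 114.6 -62.5
boxR 101.5 -64.0
boxfar 159.6 -293.4
vise -146.3 -52.6
vise2 -285.2 -97.4
railtopcorner -14.6 -15.9
o [ 0.50218745 -0.2438308 ]
```

View pics/w1c.png

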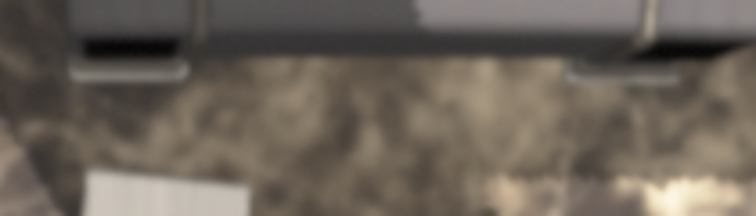

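```bash
cat >> h.py <<'E'
YW=118.5; yd=np.array([np.cos(np.radians(YW)),np.sin(np.radians(YW)),0]); xd=np.array([yd[1],-yd[0],0]); O=np.array([.50219,-.24383,0])
def gof(X,Y,z): go(O+xd*X/1e3+yd*Y/1e3+[0,0,z/1e3],YW); p=get_state()["position"]-O; print("now X,Y",(p@xd*1e3).round(1),(p@yd*1e3).round(1))
E
python3 -c "
from h import *
gof(-7,-79,60)"
```

```text
travel [0.3445 0.0024 0.7595] rot [-0.0002 -0.0004 -0.0086] pos [ 0.5734 -0.3932  0.2498] F [-0.31 -0.66  0.15] t 1.45 q [ 0.79  0.66 -0.4   1.39  0.26  1.15  0.84]
now X,Y -8.7 -165.2
```

```bash
python3 -m pendant '[{"delta_rot":[0,0,-0.008],"travel":[0.344,0.003,0.2],"jaw":1},{"delta_rot":[0,0,-0.008],"travel":[0.344,0.003,0.45],"jaw":1},{"delta_rot":[0,0,-0.008],"travel":[0.344,0.003,0.7],"jaw":1},{"delta_rot":[0,0,-0.008],"travel":[0.344,0.003,0.76],"jaw":1},{"delta_rot":[0,0,-0.008],"travel":[0.344,0.003,0.76],"jaw":1}]'
python3 - <<'E'
from h import *
gof(-7,-79,22)
E
```

```text
t: 2.08
position: [0.5317, -0.3158, 0.0576]
tcp_rot: [-1.603, -2.695, 0.001]
contact_force: [0.2, 0.3, -0.1]
grip_width: 0.0489
gripper_force: 0.0
travel [-0.0073  0.0062  0.1425] rot [-0.0024 -0.0032 -0.    ] pos [ 0.5317 -0.3158  0.0576] F [ 0.18  0.33 -0.13] t 2.075 q [ 0.71  0.78 -0.35  1.71  0.37  0.72  0.67]
now X,Y -8.4 -77.3
```

```bash
python3 -m pendant '[{"delta_rot":[0,0,0],"travel":[-0.003,0.004,0],"jaw":1},{"delta_rot":[0,0,0],"travel":[-0.003,0.004,0],"jaw":1},{"delta_rot":[0,0,0],"travel":[-0.003,0.004,0],"jaw":1},{"delta_rot":[0,0,0],"travel":[-0.003,0.004,0.08],"jaw":1},{"delta_rot":[0,0,0],"travel":[-0.003,0.004,0.14],"jaw":1}]'
python3 - <<'E'
from h import *
gof(-7,-79,22)
E
```

```text
t: 2.7
position: [0.5347, -0.3166, 0.0236]
tcp_rot: [-1.603, -2.7, 0.0]
contact_force: [0.3, -0.3, 0.2]
grip_width: 0.0878
gripper_force: 0.0
travel [ 0.0019 -0.0032  0.0064] rot [-0.0005 -0.0007  0.0014] pos [ 0.5347 -0.3166  0.0236] F [ 0.25 -0.3   0.16] t 2.7 q [ 0.69  0.83 -0.33  1.71  0.39  0.67  0.65]
now X,Y -6.2 -79.5
```

```bash
python3 -m pendant '[{"delta_rot":[0,0,0],"travel":[0,-0.02,0.003],"jaw":1},{"delta_rot":[0,0,0],"travel":[0,-0.035,0.003],"jaw":1},{"delta_rot":[0,0,0],"travel":[0,-0.05,0.003],"jaw":1},{"delta_rot":[0,0,0],"travel":[0,-0.063,0.003],"jaw":1},{"delta_rot":[0,0,0],"travel":[0,-0.063,0.003],"jaw":1}]'
python3 - <<'E'
from h import *
gof(-22,-79,22)
c=camera_model("wrist"); im=snapshot("wrist")
save("pics/w2.png",im,1.4)
import pickle; pickle.dump(c,open("w2.pkl","wb"))
E
```

```text
t: 3.32
position: [0.5214, -0.3247, 0.0248]
tcp_rot: [1.604, 2.701, -0.0]
contact_force: [1.0, 0.9, -0.1]
grip_width: 0.0881
gripper_force: 0.0
travel [ 0.0048 -0.0013  0.0111] rot [0.     0.0003 0.0012] pos [ 0.5214 -0.3247  0.0248] F [ 0.96  0.94 -0.06] t 3.325 q [ 0.72  0.82 -0.33  1.73  0.4   0.66  0.67]
now X,Y -21.7 -80.2
```

View pics/w2.png

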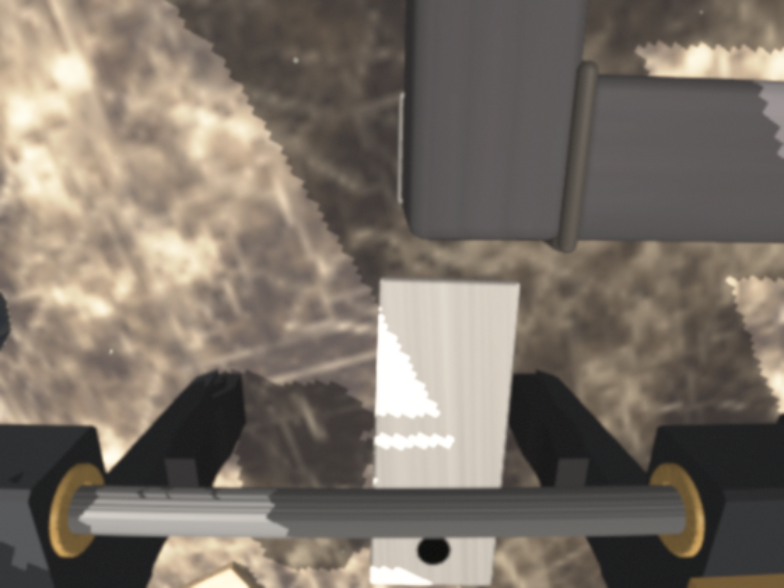

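Wrist view: the tip edge is (379,280) to (519,284), the heel edge (371,583) to (491,585). The rail tube spans columns 408 to 582 at row 235, and the foot's left edge is at column 400.

Run:
```python
from h import *
import pickle
c=pickle.load(open("w2.pkl","rb"))
for n,L,z in [("tip",[(379,280),(519,284)],.002),("heel",[(371,583),(491,585)],.017),("rail",[(408,228),(583,228)],.06),("rail lower edge",[(560,240)],.06),("foot edge",[(400,95),(400,203)],.008),("otheredge",[(620,241),(780,242)],.06)]:
    q=plane(c,np.array(L,float)/1.4-.15,z)-O; print(n,np.c_[q@xd,q@yd].round(4)*1e3, "mean",((q@xd).mean()*1e3).round(1))
```

```text
tip [[-20.9 -40.4]
 [ 22.9 -41.6]] mean 1.0
heel [[ -23.5 -148.7]
 [  19.7 -150. ]] mean -1.9
rail [[-15.9 -13.3]
 [ 16.6 -13.2]] mean 0.4
rail lower edge [[ 12.6 -15.5]] mean 12.6
foot edge [[-15.4  13. ]
 [-15.  -15.8]] mean -15.2
otheredge [[ 24.  -15.6]
 [ 55.8 -15.5]] mean 39.9
```

```bash
python3 -m pendant '[{"delta_rot":[0,0,0],"travel":[0,0.06,0],"jaw":1},{"delta_rot":[0,0,0],"travel":[0,0.085,-0.15],"jaw":1},{"delta_rot":[0,0,0],"travel":[-0.2,0.085,-0.2],"jaw":0},{"delta_rot":[0,0,0],"travel":[-0.38,0.085,-0.2],"jaw":0},{"delta_rot":[0,0,0],"travel":[-0.38,0.085,-0.2],"jaw":0}]'
python3 -m pendant '[{"delta_rot":[0,0,0],"travel":[0,0,0],"jaw":0},{"delta_rot":[0,0,0],"travel":[0,0,0],"jaw":0},{"delta_rot":[0,0,0],"travel":[0,0,0],"jaw":0}]'
python3 - <<'E'
from h import *
gof(-0.5,-175,23)
E
```

```text
t: 4.0
position: [0.5871, -0.4008, 0.0747]
tcp_rot: [1.606, 2.696, -0.002]
contact_force: [-0.0, 0.3, -0.0]
grip_width: 0.0601
gripper_force: 0.0
t: 4.38
position: [0.5857, -0.3965, 0.0745]
tcp_rot: [-1.601, -2.702, -0.0]
contact_force: [0.4, -0.3, -0.8]
grip_width: 0.0303
gripper_force: 0.0
travel [-0.0042 -0.0042  0.2058] rot [-0.     -0.0004  0.0022] pos [ 0.5857 -0.3965  0.0745] F [ 0.42 -0.25 -0.84] t 4.375 q [ 0.75  0.87 -0.36  1.45  0.35  0.88  0.79]
now X,Y 0.6 -174.0
```

```bash
python3 -m pendant '[{"delta_rot":[0,0,0.002],"travel":[-0.004,-0.004,0.08],"jaw":0},{"delta_rot":[0,0,0.002],"travel":[-0.004,-0.004,0.14],"jaw":0},{"delta_rot":[0,0,0.002],"travel":[-0.004,-0.004,0.205],"jaw":0},{"delta_rot":[0,0,0.002],"travel":[-0.004,-0.004,0.205],"jaw":0},{"delta_rot":[0,0,0.002],"travel":[-0.004,-0.004,0.205],"jaw":0}]'
python3 - <<'E'
from h import *
gof(-0.5,-165,23)
E
```

```text
t: 5.0
position: [0.5852, -0.3989, 0.0231]
tcp_rot: [-1.607, -2.699, -0.0]
contact_force: [-0.1, 0.0, -0.1]
grip_width: 0.0006
gripper_force: 0.0
travel [0.0435 0.002  0.0005] rot [-0.0001 -0.0002 -0.0005] pos [ 0.5852 -0.3989  0.0231] F [-0.13  0.01 -0.12] t 5.0 q [ 0.74  0.94 -0.33  1.45  0.38  0.81  0.77]
now X,Y -1.0 -175.9
```

```bash
python3 -m pendant '[{"delta_rot":[0,0,0],"travel":[0.05,0.002,0],"jaw":0},{"delta_rot":[0,0,0],"travel":[0.09,0.002,0],"jaw":0},{"delta_rot":[0,0,0],"travel":[0.12,0.002,0],"jaw":0},{"delta_rot":[0,0,0],"travel":[0.15,0.002,0],"jaw":0},{"delta_rot":[0,0,0],"travel":[0.18,0.002,0],"jaw":0}]'
python3 - <<'E'
from h import *
gof(-0.5,-118,23); print("push F",get_state()["contact_force"]@yd)
E
```

```text
t: 5.62
position: [0.5644, -0.3592, 0.0236]
tcp_rot: [1.607, 2.698, -0.0]
contact_force: [0.9, -2.7, 1.0]
grip_width: 0.0002
gripper_force: 1.3
travel [ 0.0522 -0.0004  0.0022] rot [ 0.0002  0.0007 -0.0007] pos [ 0.5644 -0.3592  0.0236] F [ 0.86 -2.71  1.01] t 5.625 q [ 0.72  0.89 -0.33  1.57  0.38  0.74  0.71]
now X,Y -0.4 -131.1
push F -2.7894740653790664
```

```bash
f(){ python3 -c "
from h import *
s=get_state();p=s['position']-O;print('Y',(p@yd*1e3).round(2),'X',(p@xd*1e3).round(2),'push',-(s['contact_force']@yd).round(2))"; }; python3 -m pendant '[{"delta_rot":[0,0,0],"travel":[0.01,0,0],"jaw":0},{"delta_rot":[0,0,0],"travel":[0.02,0,0],"jaw":0},{"delta_rot":[0,0,0],"travel":[0.03,0,0],"jaw":0},{"delta_rot":[0,0,0],"travel":[0.038,0,0],"jaw":0}]' >/dev/null; f
python3 -m pendant '[{"delta_rot":[0,0,0],"travel":[0.007,0,0],"jaw":0}]'>/dev/null; f
python3 -m pendant '[{"delta_rot":[0,0,0],"travel":[0.007,0,0],"jaw":0}]'>/dev/null; f
```

```text
Y -121.99 X -0.35 push 4.59
Y -120.27 X -0.35 push 4.9
Y -118.84 X -0.35 push 6.44
```

```bash
f(){ python3 -c "
from h import *
s=get_state();p=s['position']-O;print('Y',(p@yd*1e3).round(2),'X',(p@xd*1e3).round(2),'push',-(s['contact_force']@yd).round(2),'Fz',s['contact_force'][2])"; }; python3 -m pendant '[{"delta_rot":[0,0,0],"travel":[0.0,0,0],"jaw":0},{"delta_rot":[0,0,0],"travel":[0,0,0],"jaw":0}]' >/dev/null; f
python3 -m pendant '[{"delta_rot":[0,0,0],"travel":[0.004,0,0],"jaw":0},{"delta_rot":[0,0,0],"travel":[0.004,0,0],"jaw":0}]'>/dev/null; f
python3 -c "
from h import *
save('pics/w3.png',snapshot('wrist'),1.4)"
```

```text
Y -118.69 X -0.41 push 4.69 Fz 3.415610911611467
Y -118.31 X -0.44 push 6.15 Fz 1.4526862842698522
```

View pics/w3.png

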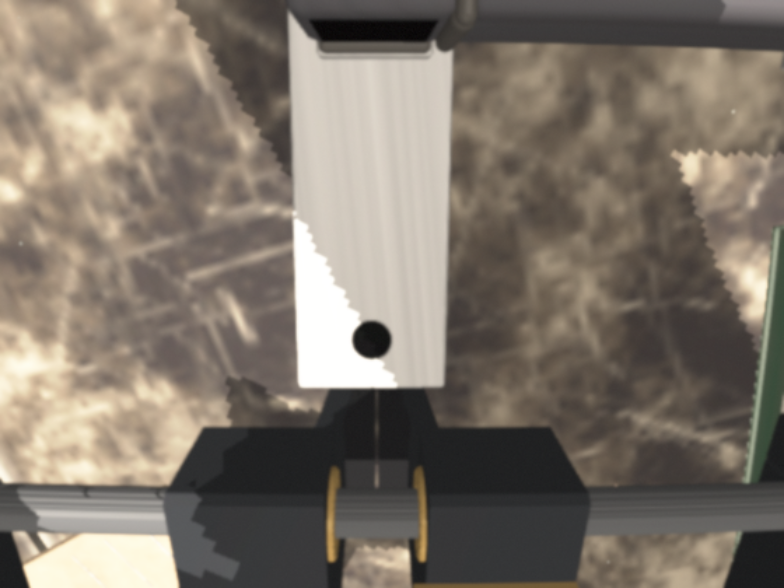

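The wedge sits centred under the foot: the foot spans columns 319 to 433 and the wedge 290 to 450. The push force is rising, so I'll continue in small steps.

```bash
f(){ python3 -c "
from h import *
s=get_state();p=s['position']-O;print('Y',(p@yd*1e3).round(2),'X',(p@xd*1e3).round(2),'push',-(s['contact_force']@yd).round(2),'Fz',s['contact_force'][2].round(2))"; }; 
python3 -m pendant '[{"delta_rot":[0,0,0],"travel":[0.003,0,0],"jaw":0},{"delta_rot":[0,0,0],"travel":[0.003,0,0],"jaw":0}]'>/dev/null; f
python3 -m pendant '[{"delta_rot":[0,0,0],"travel":[0.003,0,0],"jaw":0},{"delta_rot":[0,0,0],"travel":[0.003,0,0],"jaw":0}]'>/dev/null; f
```

```text
Y -118.13 X -0.53 push 8.59 Fz 0.53
Y -117.91 X -0.67 push 9.05 Fz -0.63
```

```bash
python3 -m pendant '[{"delta_rot":[0,0,0],"travel":[-0.06,0,0],"jaw":0},{"delta_rot":[0,0,0],"travel":[-0.1,0,-0.1],"jaw":0},{"delta_rot":[0,0,0],"travel":[-0.1,0,-0.35],"jaw":0},{"delta_rot":[0,0,0],"travel":[0.1,0,-0.4],"jaw":0},{"delta_rot":[0,0,0],"travel":[0.2,0,-0.4],"jaw":0}]'
python3 - <<'E'
from h import *
gof(0,-2,95)
c=camera_model("wrist"); im=snapshot("wrist"); save("pics/w4.png",im,1.4)
for p in [(0,0,60),(-15,-15,60),(15,-15,60)]: print(proj(c,O+xd*p[0]/1e3+yd*p[1]/1e3+np.array([0,0,.06]))*1.4)
gof(0,-2,95)
E
```

```text
t: 8.05
position: [0.5318, -0.298, 0.1237]
tcp_rot: [-1.603, -2.699, -0.002]
contact_force: [0.2, -0.2, -1.2]
grip_width: 0.0003
gripper_force: 0.0
travel [ 0.2385 -0.0003  0.1154] rot [-0.0002 -0.0019  0.0008] pos [ 0.5318 -0.298   0.1237] F [ 0.18 -0.23 -1.23] t 8.05 q [ 0.72  0.67 -0.39  1.72  0.33  0.82  0.67]
now X,Y 0.2 -61.7
[[375.8129748  193.48965001]]
[[336.82032733 232.95088708]]
[[414.77718638 232.99953733]]
travel [2.248e-01 2.000e-04 1.124e-01] rot [-0.0012 -0.0042  0.0023] pos [ 0.5302 -0.295   0.1228] F [-1.33  2.37 -0.62] t 8.1 q [ 0.72  0.67 -0.39  1.73  0.33  0.82  0.67]
now X,Y 0.2 -58.4
```

View pics/w4.png

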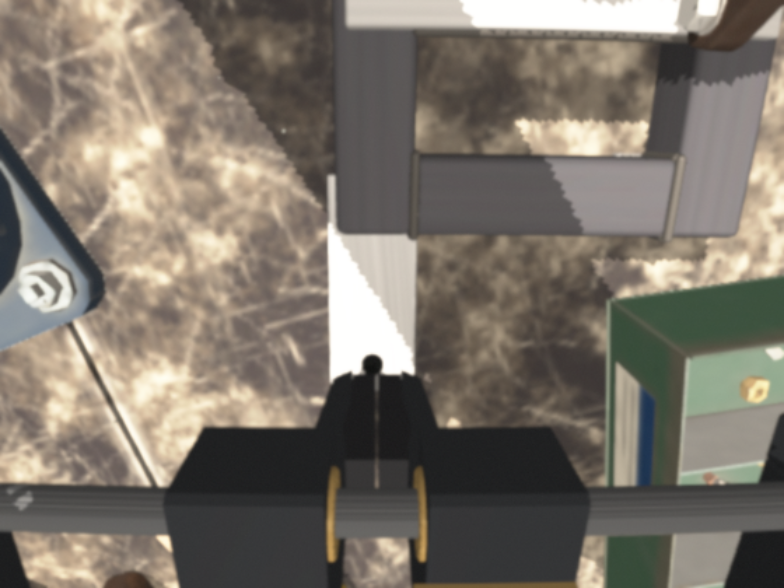

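The rail corner at (337,234) to (415,236) matches the prediction, so the frame has not moved. Next is the press.

```bash
python3 -m pendant '[{"delta_rot":[0,0,0],"travel":[0.2,0,0],"jaw":0},{"delta_rot":[0,0,0],"travel":[0.225,0,0.08],"jaw":0},{"delta_rot":[0,0,0],"travel":[0.225,0,0.13],"jaw":0},{"delta_rot":[0,0,0],"travel":[0.225,0,0.15],"jaw":0},{"delta_rot":[0,0,0],"travel":[0.225,0,0.15],"jaw":0}]'
python3 - <<'E'
from h import *
gof(0,-1,79)
E
```

```text
t: 8.72
position: [0.5062, -0.2526, 0.0852]
tcp_rot: [-1.608, -2.698, 0.0]
contact_force: [-0.3, 0.0, 0.2]
grip_width: 0.0002
gripper_force: 0.0
travel [0.0344 0.0025 0.025 ] rot [-0.0003 -0.0004 -0.0011] pos [ 0.5062 -0.2526  0.0852] F [-0.3   0.04  0.2 ] t 8.725 q [ 0.66  0.67 -0.37  1.85  0.36  0.69  0.58]
now X,Y -0.6 -9.6
```

```bash
f(){ python3 -c "
from h import *
s=get_state();p=s['position']-O;print('Y',(p@yd*1e3).round(2),'X',(p@xd*1e3).round(2),'z',(p[2]*1e3).round(2),'F',(s['contact_force']@yd).round(2),s['contact_force'][2].round(2))"; }; python3 -m pendant '[{"delta_rot":[0,0,0],"travel":[0.034,0.002,0],"jaw":0},{"delta_rot":[0,0,0],"travel":[0.034,0.002,0.01],"jaw":0},{"delta_rot":[0,0,0],"travel":[0.034,0.002,0.02],"jaw":0},{"delta_rot":[0,0,0],"travel":[0.034,0.002,0.024],"jaw":0}]'>/dev/null;f
for i in 1 2; do python3 -m pendant '[{"delta_rot":[0,0,0],"travel":[0,0,0.004],"jaw":0},{"delta_rot":[0,0,0],"travel":[0,0,0.004],"jaw":0}]'>/dev/null; f; done
```

```text
Y -0.82 X 0.1 z 79.61 F 0.12 -0.27
Y -0.85 X 0.04 z 79.42 F 2.51 8.8
Y -0.89 X 0.02 z 79.26 F 4.87 18.08
```

```bash
f(){ python3 -c "
from h import *
s=get_state();p=s['position']-O;print('Y',(p@yd*1e3).round(2),'X',(p@xd*1e3).round(2),'z',(p[2]*1e3).round(2),'F',(s['contact_force']@yd).round(2),s['contact_force'][2].round(2))"; }; python3 -m pendant '[{"delta_rot":[0,0,0],"travel":[0,0,-0.002],"jaw":0},{"delta_rot":[0,0,0],"travel":[0,0,-0.002],"jaw":0},{"delta_rot":[0,0,0],"travel":[0,0,-0.002],"jaw":0},{"delta_rot":[0,0,0],"travel":[0,0,-0.002],"jaw":0}]'>/dev/null;f
python3 -m pendant '[{"delta_rot":[0,0,0],"travel":[0,0,-0.1],"jaw":0},{"delta_rot":[0,0,0],"travel":[0,0,-0.3],"jaw":0},{"delta_rot":[0,0,0],"travel":[-0.2,0,-0.45],"jaw":0},{"delta_rot":[0,0,0],"travel":[-0.4,0,-0.5],"jaw":0},{"delta_rot":[0,0,0],"travel":[-0.5,0,-0.5],"jaw":0}]'
python3 -m pendant '[{"delta_rot":[0,0,0],"travel":[-0.1,0,0],"jaw":0},{"delta_rot":[0,0,0],"travel":[-0.1,0,0],"jaw":0},{"delta_rot":[0,0,0],"travel":[-0.1,0,0],"jaw":0}]'
python3 - <<'E'
from h import *
c=camera_model("wrist"); save("pics/w5.png",snapshot("wrist"),1.4)
for p in [(-15,-15,60),(15,-15,60),(115+30,-15,60),(22,-109,17),(-22,-109,17),(-15,-15,4)]: print(p,(proj(c,O+xd*p[0]/1e3+yd*p[1]/1e3+np.array([0,0,p[2]/1e3]))*1.4).round(1))
E
```

```text
Y -0.87 X 0.04 z 79.34 F 3.59 13.25
t: 10.85
position: [0.5633, -0.3577, 0.2048]
tcp_rot: [1.609, 2.694, -0.001]
contact_force: [0.1, 1.1, 0.0]
grip_width: 0.0004
gripper_force: 0.0
t: 11.22
position: [0.5738, -0.3751, 0.2029]
tcp_rot: [-1.606, -2.699, -0.001]
contact_force: [-0.7, 0.7, 0.7]
grip_width: 0.0004
gripper_force: 0.0
(-15, -15, 60) [[344.4  23.4]]
(15, -15, 60) [[406.1  23.3]]
(145, -15, 60) [[668.4  28.1]]
(22, -109, 17) [[411.  204.9]]
(-22, -109, 17) [[340.1 204.9]]
(-15, -15, 4) [[350.1  42.9]]
```

View pics/w5.png

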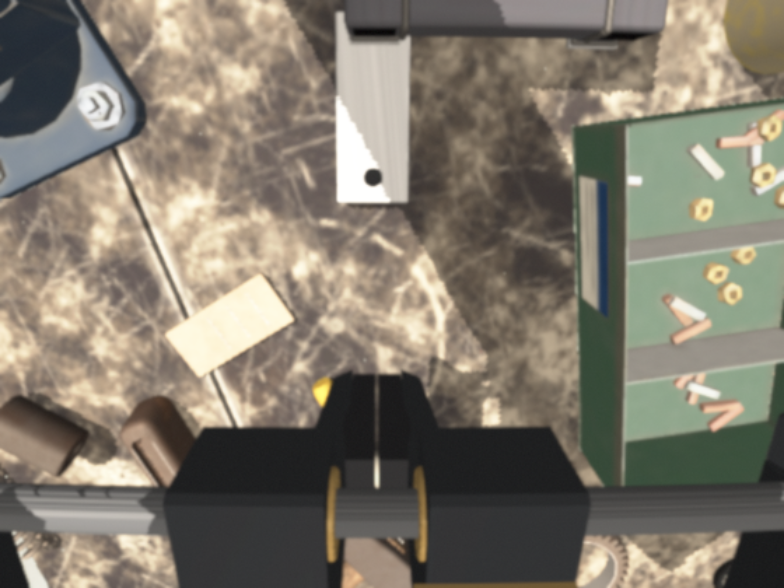

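The wedge is straight under the foot, with its heel at about (338 to 409, 203) as predicted. The frame and the other things are unmoved, and the arm is clear.

```bash
python3 -c "
from h import *
print(close_job())"
```

```text
the job is handed in; nothing more can be done
None
```

The wedge is under the short foot, seated with a push of about 9 N; the corner took an 18 N press with under 0.4 mm of movement, the frame looked unmoved in the last view, and the job is handed in with the arm clear.

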